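Feed a flanged plate under the press guard with a push stick

TASK

Pick up the wooden push stick and use it to push the steel plate along the infeed and through the low opening under the clear guard of the bench press, gently, until the plate has pushed the sliding backstop inside fully back against its firm end. Then draw the stick out and lay it back on the bench, clear of the press, leaving the plate home inside. Keep the robot's hand off the plate, never ram the plate, and leave the other things on the bench where they are.

Things in the scene. Friction and masses are not known exactly. Their poses are not given: they have to be found in the camera images.
- stick: Wooden push stick lying loose on its flat underside. Origin on the underside, below the handle's centre; x runs along the stick to the nose, z up. Handle: upright block 46 (x) by 24 (y) mm, 70 mm high from the underside. A bar 22 mm wide, 12 mm high runs to a flat nose 34 mm wide, 12 mm high, its end face at x = +190 mm. 160 g, mostly in the handle.
- plate: Workpiece: shallow tray-like steel plate with holes, 70 mm long (x), 54 wide (y), 14 high, flanged on all edges, flat outer faces. Origin at the centre of its underside; x points roughly in the feed direction, z up; push on the rear face at x = -35 mm. Lies loose on the press bed before the opening, up to 0.2 rad askew. 110 to 225 g.
- station: Bench press with guarded feed, fixed. Origin at bench level below the middle of the opening; x = feed direction (into the guard), z up. Flat bed 150 mm wide, x = -190 to +280 mm, top at z = 12 mm. Two infeed rails, 16 mm high above the bed, narrow from 124 mm apart at x = -140 to 62 mm apart at x = 0. A grey press column and head about 220 mm high stand from x = +165 mm on.
- backstop (a joint): Steel slide in the tunnel that the plate's front meets; an upright pin on it sticks up through a slot in the clear roof. 0 (m) as it waits, grows in the feed direction to a firm end at 0.015. It drags with about 5 N and stays where it is left. The firm end is hard: keep the push on the plate under 40 N.
- screwdriver: Bystander: screwdriver with a red handle lying on the bench beyond the press. Origin at its underside. Leave alone.
- spanner: Bystander: flat spanner lying on the bench on the robot's side of the press. Origin at its underside. Leave alone.
- bracket: Bystander: loose steel angle bracket, 50 by 30 mm, 44 mm high, beyond the press. Origin at the centre of its underside. Leave alone.
- mouth (a point): Middle of the low opening, on the bed's top at x = 0 of the station, same axes. From here a tunnel runs 190 mm in the feed direction: 62 mm wide, 22 mm high above the bed, clear roof, a grey bar over the mouth (top 56 mm above the bench). The backstop waits inside, its face 105 to 135 mm past the mouth; it is set anew each time and not reported.
Not all that is in view belongs to the job. Of the things that look like the stick, the largest one is meant.

How it is judged:
On the way, in this order (a step that is already met when the one before it is completed fails the run):
1. the plate's front half is under the guard, pushed by the stick (x of plate in the frame of station above 0 m and contact force between stick and plate above 0.1 N).
2. the plate has pushed the backstop fully back (value of joint backstop above 0.0125 m and x of plate in the frame of station above 0.078 m), for 0.1 s.
At the end, for the whole second after the job is handed in: The backstop is at least 12.5 mm back (of 15 mm), the plate lies flat and straight (within 0.15 rad) on the bed inside the guard with its centre at least 78 mm past the opening, and the stick lies at rest on the bench touching neither the press nor the plate (all of step 2 and z of plate in the frame of station below 0.018 m and angle between the x axis of plate and the x axis of station, either way round below 0.15 rad and linear speed of each of plate, stick below 0.01 m/s and height (world z) of stick below 0.03 m and contact force between stick and station below 0.05 N and contact force between stick and plate below 0.05 N).
It fails at once if the hand or arm touches the plate (contact force between any of the fingers, the arm and plate above 0.3 N).
It fails at once if the plate is rammed: pushed with more than 40 N (contact force between stick and plate above 40 N).
It fails at once if the screwdriver, spanner or loose angle bracket is moved more than 20 mm (distance of any of screwdriver, spanner, bracket from where it was at the start of the episode above 0.02 m).
It also fails if it takes over 61 s, if anything falls off the work surface, if the arm or the gripper's body presses on something with over 40 N, if the wrist force passes 120 N, or if a joint passes its speed limit or range.

ROBOT

A 6-joint arm with a two-finger parallel gripper is mounted at the origin on the work surface. World frame = base frame: x ahead of the robot, y to its left, z up, the work surface at z = 0. Lengths are in m, angles in rad, forces in N, time in s.
With the tool pointing down it reaches from about 0.35 to 0.775 m from the base axis. Payload 5.5 kg.
Tool frame: the origin (TCP) lies at the very end of the fingers, on their centre line; the grasp point (between the pads) lies 19 mm behind it; z points along the fingers, y is the line along which they close (so a half turn about z gives the same grasp; the last joint's range is limited). The gripper opens to 85 mm and grips with 20 to 120 N. Pads are 22 mm wide; open, the fingers measure 114 mm over their backs; the gripper's body (76 mm by 85 mm) begins 54 mm behind the grasp point. The pads swing forward as they close: fully open they stand 13 mm farther back than shut.
Start: joints at [-0.14, 0.313, 0.046, 1.304, 0, 1.431], TCP at [0.575, -0, 0.231] pointing down, gripper open.
Joint ranges: [-2.76, 2.76], [-0.86, 1.69], [-1.03, 1.26], [-2.2, 2.34], [-1.47, 1.5], [-3.14, 3.14]. Speed limits (rad/s): [2.57, 2.57, 3.14, 3.14, 3.14, 3.14].

INTERFACE

Orientations are given as a unit quaternion [w, x, y, z].
In Python, from workcell import env, imaging, ticket gives the robot as it stands. The module is installed in compiled form; this text tells all that it offers.
- The arm moves only by the tool apply_moves, never from a script. Its argument "rows" is a list of rows, each an object with "xyz": the shift along the tool's x, y, z in mm, a list of three; "turn": the turn, a rotation vector about the tool's x, y, z in rad, a list of three; "grip": the opening, from 0 (shut) to 1 (fully open). A call has 1 to 12 rows; each row is the pose to reach, as a shift and turn from the pose commanded when the call began, along the tool's axes at that moment; what a row does not reach only later rows make up. A row lasts 1/12 s, in which the tool goes at most 41.7 mm and 7.16 degrees, less where a joint would pass 70% of its speed; a pose out of reach is approached as far as the arm can. A call with a gripper value outside its range is refused whole. The fingers move at their own pace and stop on an object; "force" is the grip in N (left out, the last holds). Time passes only in rows, so rows that repeat a pose let the fingers close. It gives the time, the measured TCP pose, the force, the opening and the grip force at its end, in the units of the state.
- env.get_state(): the state, without advancing time (a new reading comes with each control period).
- imaging.read_camera(name): name is "scene" or "side" or "wrist"; returns a dict with "color" (420x560x3 uint8, blue, green, red), "z_map" (420x560 float32, m along the optical axis (not along the pixel's ray), 0 where there is no reading), "camera_matrix" (3x3 intrinsics, pixels), "k1" (the pictures are not rectified: a ray, as slopes to the right and down, at radius r is drawn at 1 + k1 r^2 times it, then the intrinsics apply), "view" (4x4, takes a point from world to camera coordinates). Camera axes: x right, y down, z forward; pixel columns grow to the right and rows downward; lengths in m; the calibration is good to about 2 mm. A picture is of the moment at which its call begins.
- ticket.hand_in(): hands the job in; it is judged then, once.
The state is a dict: "clock": time; "joint_pos": joint angles; "qvel": joint speeds; "tau": joint torques, N m; "tcp_pos": TCP position; "orientation": TCP orientation; "wrist_force": force on the tool from outside, world axes, zero at the start; "ft_torque": the same for the moment, N m; "finger_gap": finger opening in m; "grip_force": force on a finger pad.
Only numpy, scipy, OpenCV 4.12 (cv2) and the standard library are available. Lean on these libraries where they do the work, as an engineer would, in place of code of your own. Each camera call takes 0.05 s, during which the arm holds its last target. There are 200 camera calls.

## Working session

There is one attempt and no reset: what is moved stays moved. The work goes in short steps, Python scripts to look and compute and a tool call to move; the robot and the scene stay as the last step left them, time stands still between calls to the robot, and variables do not carry over. Pictures are saved under pics/ and viewed, at most 10 in all, crops included, and the job is handed in when it is done.

Besides the shell and the picture viewer there is one more tool, called after "Call:" by a JSON object that holds its "fn" and its "kwargs", one argument or row to a line. apply_moves: Moves the arm, as the interface text tells. Its arguments: {"type":"object","properties":{"rows":{"type":"array"},"force":{"type":"number"}},"required":["rows"]}

```bash
mkdir -p pics; cat > h.py <<'E'
import numpy as np, cv2, pickle
from workcell import env, imaging, ticket
def grab(n):
    d=imaging.read_camera(n); pickle.dump(d,open(f'{n}.pkl','wb')); return d
def load(n): return pickle.load(open(f'{n}.pkl','rb'))
def rays(d,px):
    K=np.array(d['camera_matrix']);k1=d['k1'];px=np.atleast_2d(np.array(px,float))
    q=cv2.undistortPoints(px[:,None],K,np.array([k1,0,0,0,0.]))[:,0]
    V=np.array(d['view']);R=V[:3,:3];t=V[:3,3]
    return -R.T@t,(np.c_[q,np.ones(len(q))])@R
def onplane(d,px,z):
    c,r=rays(d,px); return c+r*((z-c[2])/r[:,2])[:,None]
def depth(d,px):
    c,r=rays(d,px); return np.array([c+ri*d['z_map'][int(p[1]),int(p[0])] for ri,p in zip(r,np.atleast_2d(px))])
def proj(d,P):
    V=np.array(d['view']);p=np.atleast_2d(P)@V[:3,:3].T+V[:3,3];s=p[:,:2]/p[:,2:]
    s=s*(1+d['k1']*(s**2).sum(1,keepdims=True));K=np.array(d['camera_matrix']);return s@K[:2,:2].T+K[:2,2]
def cloud(d):
    h,w=d['z_map'].shape;u,v=np.meshgrid(np.arange(w),np.arange(h))
    c,r=rays(d,np.c_[u.ravel(),v.ravel()]);return (c+r*d['z_map'].reshape(-1,1)).reshape(h,w,3)
E
python3 - <<'E'
from h import *
for n in ['scene','side','wrist']:
    d=grab(n); cv2.imwrite(f'pics/{n}0.png',d['color']); print(n,-np.array(d['view'])[:3,:3].T@np.array(d['view'])[:3,3],d['k1'])
print(env.get_state())
E
```

```text
scene [ 1.03203186 -0.26343623  0.83384931] -0.0709966744779929
side [ 0.34551527 -0.74775306  0.7607365 ] -0.12726628138119236
wrist [0.57391313 0.07421142 0.3729499 ] -0.050975509746612024
{'clock': 0.15, 'joint_pos': array([-1.39586043e-01,  3.13897112e-01,  4.53060723e-02,  1.30359507e+00,
       -3.29894490e-05,  1.43120615e+00]), 'qvel': array([ 0.00079761, -0.00171116,  0.00156721, -0.00146661,  0.00013828,
       -0.00204165]), 'tau': array([ 1.76330479e-03, -4.81067133e+01,  2.98815805e+01,  1.39078675e-02,
       -1.10673584e-04, -5.56924022e-05]), 'tcp_pos': array([5.74650589e-01, 3.74884434e-05, 2.30601371e-01]), 'orientation': array([-5.45019704e-04,  7.07105142e-01,  7.07108078e-01, -4.31388699e-04]), 'wrist_force': array([-0.04664193, -0.43539973,  0.57841611]), 'ft_torque': array([-0.01058173, -0.01264277,  0.03074889]), 'grip_force': 0.0, 'finger_gap': 0.08513759411468592}
```

View pics/scene0.png

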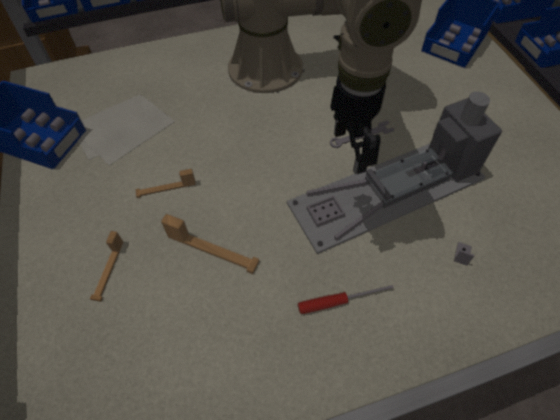

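View pics/side0.png

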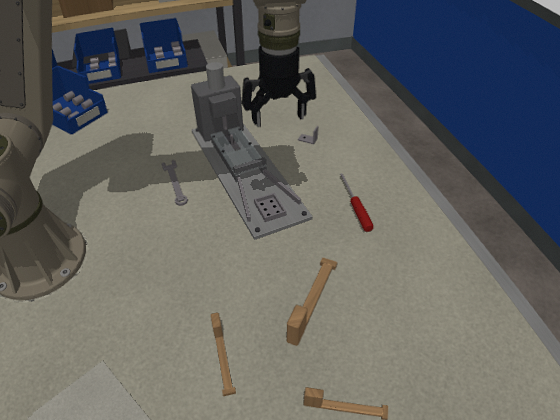

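The scene view shows three wooden sticks: A handle (175,228) to nose (252,265), B (187,178)-(140,192), and C (114,240)-(98,297). A is the largest, so it fits the description. The plate is at (325,211) in the scene view and (268,207) in the side view. The press feeds away to +y, with the spanner on the robot side and the screwdriver and bracket beyond it.

```bash
python3 - <<'E'
from h import *
np.set_printoptions(precision=4,suppress=True)
for n in ['scene','side']:
    d=load(n);C=cloud(d);hsv=cv2.cvtColor(d['color'],cv2.COLOR_BGR2HSV)
    m=cv2.inRange(hsv,(8,100,60),(20,255,255))
    k,l,s,c=cv2.connectedComponentsWithStats(m)
    for i in range(1,k):
        if s[i,4]<100: continue
        P=C[l==i]; 
        if P[:,2].mean()>0.2 or np.hypot(*P[:,:2].mean(0))>1.0: continue
        q=P[:,:2]-P[:,:2].mean(0);print(n,'wood',s[i],c[i],'zmax',np.percentile(P[:,2],98),'xy',P[:,:2].min(0),P[:,:2].max(0))
        top=P[P[:,2]>0.9*np.percentile(P[:,2],98)]
        r=cv2.minAreaRect((top[:,:2]*1000).astype(np.float32)); print('  top',r)
        bar=P[(P[:,2]<0.018)&(P[:,2]>0.009)]
        if len(bar)>20:
            print('  bar',cv2.minAreaRect((bar[:,:2]*1000).astype(np.float32)))
    # station: points z 8..40mm
    for lo,hi in [(0.009,0.015),(0.022,0.032),(0.032,0.06),(0.15,0.3)]:
        x,y,z=C[...,0],C[...,1],C[...,2]
        mm=((z>lo)&(z<hi)&(x>.4)&(x<.9)&(y>-.25)&(y<.4)&(hsv[...,1]<90)).astype(np.uint8)
        k,l,s,c=cv2.connectedComponentsWithStats(mm)
        for i in range(1,k):
            if s[i,4]<40: continue
            print(n,lo,hi,s[i],cv2.minAreaRect((C[l==i][:,:2]*1000).astype(np.float32)))
d=load('scene');a=cv2.resize(d['color'][190:290,140:280],None,fx=4,fy=4)[:, :400] if 0 else cv2.resize(d['color'][155:275,130:270],None,fx=2.8,fy=2.8)
b=cv2.resize(d['color'][140:260,270:410],None,fx=2.8,fy=2.8)
cv2.imwrite('pics/crop1.png',np.hstack([a,b]))
E
```

```text
scene wood [136 169  58  28 413] [170.0363 183.7264] zmax 0.04900369638221319 xy [ 0.3422 -0.4226] [ 1.032  -0.2634]
  top ((692.561767578125, -287.0618591308594), (680.0346069335938, 27.29965591430664), 1.6822447776794434)
  bar ((359.73968505859375, -354.0498046875), (137.04788208007812, 21.64813995361328), 84.09581756591797)
scene wood [ 162  215   96   58 1173] [204.1628 243.3316] zmax 0.07223131934868034 xy [ 0.4812 -0.367 ] [ 1.032  -0.1962]
  top ((754.0001220703125, -297.7380065917969), (558.9807739257812, 38.1224479675293), 10.934778213500977)
  bar ((555.8937377929688, -279.3299255371094), (202.3228302001953, 33.21087646484375), 47.42085647583008)
scene wood [ 91 232  28  69 467] [106.2762 267.6424] zmax 0.050053261017169136 xy [ 0.4721 -0.5456] [ 1.032  -0.2634]
  top ((755.01904296875, -379.0433349609375), (599.8394775390625, 24.438180923461914), 20.319475173950195)
  bar ((545.8418579101562, -512.4844360351562), (20.909454345703125, 113.65644836425781), 65.37312316894531)
scene 0.009 0.015 [321 143 109  45 488] ((461.5538024902344, 157.7509307861328), (27.698123931884766
[... 3436 characters left out ...]
side 0.022 0.032 [254 193  33  26 181] ((544.8626708984375, -17.905872344970703), (55.49462890625, 73.00350189208984), 6.9569597244262695)
side 0.032 0.06 [ 196  118   71   58 1751] ((507.5544128417969, 233.02557373046875), (121.3290023803711, 263.572998046875), 4.853938102722168)
side 0.15 0.3 [ 191   62   49   41 1139] ((500.27386474609375, 322.05499267578125), (117.77011108398438, 109.95863342285156), 10.06128978729248)
side 0.15 0.3 [298  91  19  28 231] ((632.2286987304688, -2.933588981628418), (26.3985538482666, 37.080623626708984), 84.89811706542969)
side 0.15 0.3 [241  98  25  29 255] ((521.0709228515625, -3.298649787902832), (28.200843811035156, 41.82176208496094), 89.7719497680664)
```

View pics/crop1.png

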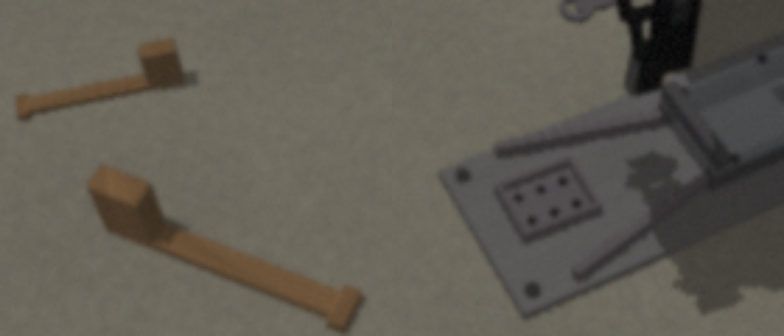

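View pics/wrist0.png

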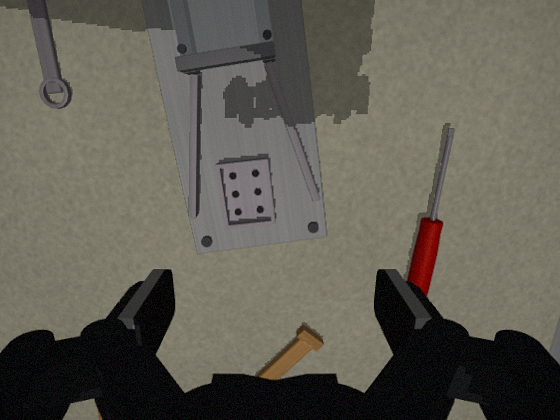

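The crop confirms A: it is about 72 mm high against about 49 mm for B and C. Next I refine the stick, bed and plate positions.

```bash
cat >> h.py <<'E'
def stick(d,C,near=None,r=0.3):
    hsv=cv2.cvtColor(d['color'],cv2.COLOR_BGR2HSV);m=cv2.inRange(hsv,(8,90,40),(20,255,255))
    k,l,s,c=cv2.connectedComponentsWithStats(m)
    out=[]
    for i in range(1,k):
        P=C[(l==i)&(d['z_map']>0)]
        if len(P)<100: continue
        P=P[(P[:,2]<.3)]
        if len(P)>100 and np.hypot(*P[:,:2].mean(0)-near)<r: out.append(P)
    return max(out,key=len)
E
python3 - <<'E'
from h import *
np.set_printoptions(precision=4,suppress=True)
for n in ['scene','side']:
    d=load(n);C=cloud(d);P=stick(d,C,np.array([.55,-.29]),.08)
    T=P[P[:,2]>.066];print(n,'top z',np.median(T[:,2]),len(T),cv2.minAreaRect((T[:,:2]*1000).astype(np.float32)))
    t=T[:,:2].mean(0);B=P[(P[:,2]<.018)&(P[:,2]>.008)]
    far=B[np.linalg.norm(B[:,:2]-t,axis=1)>.06];u=np.linalg.svd(far[:,:2]-far[:,:2].mean(0))[2][0];u*=np.sign(u[1])
    s=(far[:,:2]-t)@u;print('bar dir',np.degrees(np.arctan2(u[1],u[0])),'z',np.median(far[:,2]),'nose s',np.percentile(s,99))
    N=far[s>np.percentile(s,99)-.012];nc=cv2.minAreaRect((N[:,:2]*1000).astype(np.float32));print('nose',nc)
    v=np.array(nc[0])/1e3-t;print('handle',t,'dir',np.degrees(np.arctan2(v[1],v[0])),np.hypot(*v))
d=load('wrist');C=cloud(d);x,y,z=C[...,0],C[...,1],C[...,2]
for lo,hi in [(.008,.017),(.0215,.032),(.045,.065)]:
    m=((d['z_map']>0)&(z>lo)&(z<hi)).astype(np.uint8);k,l,s,c=cv2.connectedComponentsWithStats(m)
    for i in range(1,k):
        if s[i,4]>250:print(lo,s[i],np.median(z[l==i]),cv2.minAreaRect((C[l==i][:,:2]*1000).astype(np.float32)))
E
```

```text
scene top z 0.06984506545472702 211 ((499.7125549316406, -345.9314880371094), (46.083961486816406, 24.599742889404297), 50.28657913208008)
bar dir 49.0841770275743 z 0.012200898441213193 nose s 0.18672439410663763
nose ((619.5133666992188, -209.11843872070312), (12.694183349609375, 34.510379791259766), 46.990394592285156)
handle [ 0.5013 -0.3463] dir 49.24574467248342 0.18103572215150318
side top z 0.06964283186698483 289 ((499.1903991699219, -347.93328857421875), (46.325157165527344, 23.495668411254883), 47.63319778442383)
bar dir 49.14175616685221 z 0.011659376728015092 nose s 0.19034211369386725
nose ((619.6292114257812, -208.49488830566406), (13.718628883361816, 33.80665588378906), 50.059364318847656)
handle [ 0.4985 -0.3487] dir 49.194944511308435 0.18528274976224213
0.008 [ 141    0   49  216 4141] 0.011809387869051668 ((477.8500061035156, 65.4244613647461), (32.46527099609375, 216.42202758789062), 8.10119915008545)
0.008 [  189     0   139   253 19077] 0.011900926076848228 ((541.60546875, 41.208518981933594), (150.50904846191406, 245.05540466308594), 8.22203254699707)
0.008 [4
[... 510 characters left out ...]
7510986328125, 45.84217834472656), (11.744965553283691, 145.26467895507812), 19.08342933654785)
0.0215 [ 185   71   14  148 1340] 0.02766833805905558 ((492.0143737792969, 31.370513916015625), (147.49656677246094, 10.517128944396973), 87.2004623413086)
0.0215 [215 159  61  71 973] 0.025886390686570615 ((543.947265625, -17.16811752319336), (54.280120849609375, 70.601318359375), 6.401950836181641)
0.0215 [ 414  222   28   73 1063] 0.02416395474214983 ((745.049560546875, -91.55964660644531), (88.85885620117188, 20.212738037109375), 86.2576675415039)
0.045 [ 175   41  101   31 1586] 0.05563985391682294 ((530.7901611328125, 113.99522399902344), (86.60546875, 12.084070205688477), 8.135676383972168)
```

Call:
{"fn": "apply_moves", "kwargs": {
  "rows": [
    {"xyz": [-347, -75, 100], "turn": [0, 0, 0.712], "grip": 1},
    {"xyz": [-347, -75, 100], "turn": [0, 0, 0.712], "grip": 1},
    {"xyz": [-347, -75, 100], "turn": [0, 0, 0.712], "grip": 1},
    {"xyz": [-347, -75, 100], "turn": [0, 0, 0.712], "grip": 1},
    {"xyz": [-347, -75, 100], "turn": [0, 0, 0.712], "grip": 1},
    {"xyz": [-347, -75, 100], "turn": [0, 0, 0.712], "grip": 1},
    {"xyz": [-347, -75, 100], "turn": [0, 0, 0.712], "grip": 1},
    {"xyz": [-347, -75, 100], "turn": [0, 0, 0.712], "grip": 1},
    {"xyz": [-347, -75, 100], "turn": [0, 0, 0.712], "grip": 1},
    {"xyz": [-347, -75, 100], "turn": [0, 0, 0.712], "grip": 1},
    {"xyz": [-347, -75, 100], "turn": [0, 0, 0.712], "grip": 1},
    {"xyz": [-347, -75, 100], "turn": [0, 0, 0.712], "grip": 1}
  ]
}}

```text
clock: 1.15
tcp_pos: [0.4997, -0.3466, 0.1309]
orientation: [-0.001, 0.909, 0.416, -0.0]
wrist_force: [0.8, 0.8, -0.1]
finger_gap: 0.0856
grip_force: 0.0
```

```bash
python3 - <<'E'
from h import *
from scipy.spatial.transform import Rotation as Ro
np.set_printoptions(precision=4,suppress=True)
s=env.get_state();R=Ro.from_quat(np.roll(s['orientation'],-1)).as_matrix();print(s['tcp_pos'],R[:,0],R[:,2],s['clock'],s['joint_pos'])
d=grab('wrist');C=cloud(d);P=stick(d,C,np.array([.55,-.29]),.12)
print(len(P),P.min(0),P.max(0))
T=P[P[:,2]>.062]
if len(T)>30: print('top',np.median(T[:,2]),cv2.minAreaRect((T[:,:2]*1000).astype(np.float32)))
B=P[(P[:,2]<.018)&(P[:,2]>.008)];print('bar',cv2.minAreaRect((B[:,:2]*1000).astype(np.float32)))
cv2.imwrite('pics/wrist1.png',d['color'])
E
```

```text
[ 0.4997 -0.3466  0.1309] [0.6538 0.7567 0.0005] [-0.0007  0.0012 -1.    ] 1.15 [-0.7387  0.4226 -0.0438  1.1058  0.0004  1.5448]
8223 [ 0.4538 -0.3795 -0.002 ] [ 0.5997 -0.2306  0.0722]
top 0.06959740066099179 ((498.3420104980469, -345.6572265625), (44.95762252807617, 23.46927261352539), 48.79938888549805)
bar ((551.5535278320312, -284.47900390625), (123.55145263671875, 22.144275665283203), 48.90148162841797)
```

View pics/wrist1.png

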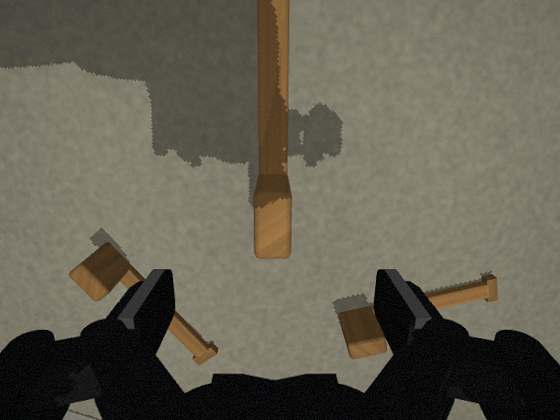

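The wrist view shows the handle at (273,225) centred between the fingers and the bar running straight up the image. The two smaller sticks lie well to the sides and below. Descend and grip.

Call:
{"fn": "apply_moves", "kwargs": {
  "rows": [
    {"xyz": [0, 0, 40], "turn": [0, 0, 0], "grip": 1},
    {"xyz": [0, 0, 75], "turn": [0, 0, 0], "grip": 1},
    {"xyz": [0, 0, 95], "turn": [0, 0, 0], "grip": 1},
    {"xyz": [0, 0, 100], "turn": [0, 0, 0], "grip": 1},
    {"xyz": [0, 0, 100], "turn": [0, 0, 0], "grip": 0.5},
    {"xyz": [0, 0, 100], "turn": [0, 0, 0], "grip": 0.2},
    {"xyz": [0, 0, 100], "turn": [0, 0, 0], "grip": 0},
    {"xyz": [0, 0, 100], "turn": [0, 0, 0], "grip": 0},
    {"xyz": [0, 0, 100], "turn": [0, 0, 0], "grip": 0},
    {"xyz": [0, 0, 100], "turn": [0, 0, 0], "grip": 0},
    {"xyz": [0, 0, 100], "turn": [0, 0, 0], "grip": 0},
    {"xyz": [0, 0, 100], "turn": [0, 0, 0], "grip": 0}
  ],
  "force": 80
}}

```text
clock: 2.2
tcp_pos: [0.5009, -0.3476, 0.033]
orientation: [0.001, 0.909, 0.416, 0.001]
wrist_force: [0.2, 1.8, 6.8]
finger_gap: 0.023
grip_force: 77.9
```

Call:
{"fn": "apply_moves", "kwargs": {
  "rows": [
    {"xyz": [0, 0, -20], "turn": [0, 0, 0], "grip": 0},
    {"xyz": [0, 0, -50], "turn": [0, 0, 0], "grip": 0},
    {"xyz": [0, 0, -80], "turn": [0, 0, 0], "grip": 0},
    {"xyz": [20, 0, -80], "turn": [0, 0, -0.12], "grip": 0},
    {"xyz": [40, 0, -80], "turn": [0, 0, -0.24], "grip": 0},
    {"xyz": [60, 0, -80], "turn": [0, 0, -0.36], "grip": 0},
    {"xyz": [80, -1, -80], "turn": [0, 0, -0.48], "grip": 0},
    {"xyz": [100, -1, -80], "turn": [0, 0, -0.6], "grip": 0},
    {"xyz": [110, -2, -80], "turn": [0, 0, -0.72], "grip": 0},
    {"xyz": [120, -2, -80], "turn": [0, 0, -0.82], "grip": 0},
    {"xyz": [120, -2, -80], "turn": [0, 0, -0.855], "grip": 0},
    {"xyz": [120, -2, -80], "turn": [0, 0, -0.855], "grip": 0}
  ]
}}

```text
clock: 3.2
tcp_pos: [0.5771, -0.2542, 0.1111]
orientation: [-0.0, 0.654, 0.756, -0.0]
wrist_force: [-0.4, -0.0, -1.2]
finger_gap: 0.0233
grip_force: 78.4
```

```bash
cat > chk.py <<'E'
from h import *
from scipy.spatial.transform import Rotation as Ro
import sys
np.set_printoptions(precision=4,suppress=True)
near=np.array(eval(sys.argv[1])) 
s=env.get_state();R=Ro.from_quat(np.roll(s['orientation'],-1)).as_matrix();print(s['tcp_pos'],R[:,0],R[:,2],s['clock'],s['wrist_force'],s['finger_gap'])
for n in ['scene','side','wrist']:
    d=grab(n);C=cloud(d)
    if n=='wrist': cv2.imwrite(f"pics/w{s['clock']:.1f}.png",d['color'])
    if n=='side': cv2.imwrite(f"pics/s{s['clock']:.1f}.png",d['color'])
    try: P=stick(d,C,near,.15)
    except ValueError: print(n,'no stick');continue
    x=R[:,0];y=R[:,1]
    a=(P-s['tcp_pos'])@x;b=(P-s['tcp_pos'])@y
    print(n,len(P),'nose at',np.percentile(a,99.5))
    for lo,hi in [(.04,.08),(.08,.12),(.12,.165),(.178,.195)]:
        q=(a>lo)&(a<hi)&(abs(b)<.03)
        if q.sum()>15:
            zt=np.percentile(P[q,2],80);t=q&(P[:,2]>zt-.004);print('   a',a[t].mean(),'y',(b[t].min()+b[t].max())/2,'topz',np.median(P[t,2]))
E
python3 chk.py "[.565,-.16]"
```

```text
[ 0.5771 -0.2542  0.1111] [-0.1443  0.9895  0.0002] [-0.0004  0.0001 -1.    ] 3.2 [-0.4262 -0.0349 -1.2029] 0.023267029108842673
scene 1047 nose at 0.18701292984989779
   a 0.0597182777593882 y -2.276954474984133e-07 topz 0.09042861272635094
   a 0.09990114864010814 y 0.00011687283495261363 topz 0.0908216792499591
   a 0.14242792566043141 y -0.000544997546889474 topz 0.09055156965983507
   a 0.18300249582584577 y -0.0010683504533554166 topz 0.0906218623800017
side 496 nose at 0.04212902278604927
wrist 19474 nose at 0.11587761505099314
   a 0.060578376422700426 y -0.0016136850852379132 topz 0.09012644901616479
   a 0.0988346189263642 y -0.0018701650257568446 topz 0.09013978973126462
```

The stick is level and straight in the grip. Go down behind the plate.

Call:
{"fn": "apply_moves", "kwargs": {
  "rows": [
    {"xyz": [0, 0, 25], "turn": [0, 0, 0], "grip": 0},
    {"xyz": [0, 0, 45], "turn": [0, 0, 0], "grip": 0},
    {"xyz": [0, 0, 57], "turn": [0, 0, 0], "grip": 0},
    {"xyz": [0, 0, 62], "turn": [0, 0, 0], "grip": 0},
    {"xyz": [0, 0, 64], "turn": [0, 0, 0], "grip": 0},
    {"xyz": [0, 0, 64], "turn": [0, 0, 0], "grip": 0},
    {"xyz": [0, 0, 64], "turn": [0, 0, 0], "grip": 0}
  ]
}}

```text
clock: 3.93
tcp_pos: [0.5775, -0.2554, 0.0483]
orientation: [0.001, 0.655, 0.756, 0.0]
wrist_force: [0.2, -0.4, -1.6]
finger_gap: 0.0229
grip_force: 78.6
```

```bash
python3 chk.py "[.565,-.16]"; cp pics/w3.*.png /tmp; ls pics
```

```text
[ 0.5775 -0.2554  0.0483] [-0.1419  0.9899 -0.001 ] [ 0.0014 -0.0008 -1.    ] 3.9333 [ 0.2465 -0.4403 -1.6063] 0.022904331284604888
scene 949 nose at 0.18692065072189484
   a 0.060031899063737376 y -0.00013247363503595105 topz 0.027781264673582107
   a 0.100546308227967 y -0.00011847319206322992 topz 0.02762740113458939
   a 0.1427144136564744 y -0.0007688886567606039 topz 0.027255035564717867
   a 0.18268127918830251 y -0.0011571862191194354 topz 0.027393567621143478
side 413 nose at 0.02843984449287273
wrist 19511 nose at 0.11647489952965835
   a 0.060709566958074196 y -0.0012236449435555127 topz 0.02743533657451909
   a 0.0992210449729466 y -0.0015780589226286083 topz 0.027386329020518074
crop1.png
s3.2.png
s3.9.png
scene0.png
side0.png
w3.2.png
w3.9.png
wrist0.png
wrist1.png
```

Call:
{"fn": "apply_moves", "kwargs": {
  "rows": [
    {"xyz": [4, 0, 1], "turn": [0, 0, 0], "grip": 0},
    {"xyz": [8, 0, 1.5], "turn": [0, 0, 0], "grip": 0},
    {"xyz": [11, 0, 1.5], "turn": [0, 0, 0], "grip": 0},
    {"xyz": [13, 0, 1.5], "turn": [0, 0, 0], "grip": 0},
    {"xyz": [15, 0, 1.5], "turn": [0, 0, 0], "grip": 0},
    {"xyz": [17, 0, 1.5], "turn": [0, 0, 0], "grip": 0},
    {"xyz": [19, 0, 1.5], "turn": [0, 0, 0], "grip": 0},
    {"xyz": [21, 0, 1.5], "turn": [0, 0, 0], "grip": 0},
    {"xyz": [24, 0.2, 1.5], "turn": [0, 0, 0], "grip": 0},
    {"xyz": [27, 0.4, 1.5], "turn": [0, 0, 0], "grip": 0},
    {"xyz": [31, 0.7, 1.5], "turn": [0, 0, 0], "grip": 0},
    {"xyz": [35, 1, 1.5], "turn": [0, 0, 0], "grip": 0}
  ]
}}

```text
clock: 5.08
tcp_pos: [0.5729, -0.2198, 0.0458]
orientation: [0.0, 0.655, 0.756, 0.0]
wrist_force: [1.0, -1.1, -1.5]
finger_gap: 0.0229
grip_force: 78.6
```

```bash
cat > pl.py <<'E'
from h import *
import sys
np.set_printoptions(precision=4,suppress=True)
O=np.array([.532,.107]);f=np.array([-.1426,.9898]);l=np.array([-.9898,-.1426])
st=env.get_state();t=st['tcp_pos'][:2]-O;print('tcp st',t@f,t@l,st['tcp_pos'][2],st['wrist_force'],st['clock'])
for n in sys.argv[1:]:
    d=grab(n);cv2.imwrite(f"pics/{n}{st['clock']:.1f}.png",d['color']);C=cloud(d);p=C[...,:2]-O;a=p@f;b=p@l;z=C[...,2]
    hsv=cv2.cvtColor(d['color'],cv2.COLOR_BGR2HSV)
    m=((d['z_map']>0)&(z>.021)&(z<.030)&(hsv[...,1]<95)&(a>-.18)&(a<-.005)&(abs(b)<.06)).astype(np.uint8)
    k,L,s,c=cv2.connectedComponentsWithStats(m)
    for i in range(1,k):
        if s[i,4]>100:
            r=cv2.minAreaRect((np.c_[a,b][L.ravel()==i] if 0 else np.stack([a[L==i],b[L==i]],1)*1000).astype(np.float32));print(n,s[i,4],r)
E
python3 pl.py wrist
```

```text
tcp st -0.32925348569853446 0.006122393859049706 0.04582180733892921 [ 1.0433 -1.1289 -1.534 ] 5.0833
```

```bash
python3 - <<'E'
from h import *
a=load('wrist')['color'];b=grab('scene')['color'][130:270,270:410]
cv2.imwrite('pics/m1.png',np.hstack([cv2.resize(a,(400,300)),cv2.resize(b,(300,300))]))
E
```

```text
(no output)
```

View pics/m1.png

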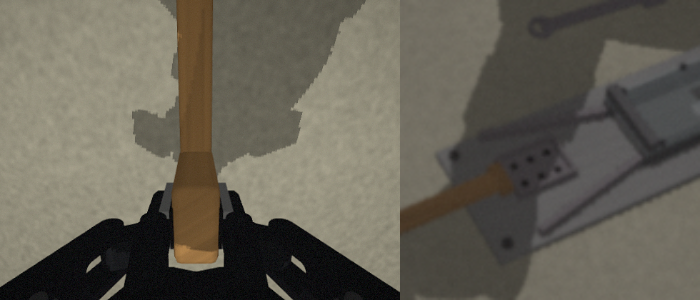

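The plate (crop at (540,165)) sits squarely against the nose. Continue, easing onto the centreline.

Call:
{"fn": "apply_moves", "kwargs": {
  "rows": [
    {"xyz": [4, 0.4, 0], "turn": [0, 0, 0], "grip": 0},
    {"xyz": [8, 0.8, 0], "turn": [0, 0, 0], "grip": 0},
    {"xyz": [12, 1.3, 0], "turn": [0, 0, 0], "grip": 0},
    {"xyz": [16, 1.8, 0], "turn": [0, 0, 0], "grip": 0},
    {"xyz": [20, 2.3, 0], "turn": [0, 0, 0], "grip": 0},
    {"xyz": [24, 2.8, 0], "turn": [0, 0, 0], "grip": 0},
    {"xyz": [28, 3.3, 0], "turn": [0, 0, 0], "grip": 0},
    {"xyz": [32, 3.8, 0], "turn": [0, 0, 0], "grip": 0},
    {"xyz": [36, 4.3, 0], "turn": [0, 0, 0], "grip": 0},
    {"xyz": [40, 4.8, 0], "turn": [0, 0, 0], "grip": 0},
    {"xyz": [44, 5.3, 0], "turn": [0, 0, 0], "grip": 0},
    {"xyz": [48, 5.8, 0], "turn": [0, 0, 0], "grip": 0}
  ]
}}

```text
clock: 6.18
tcp_pos: [0.5719, -0.1713, 0.0458]
orientation: [0.0, 0.655, 0.756, 0.0]
wrist_force: [-0.2, -1.0, -1.7]
finger_gap: 0.0229
grip_force: 78.6
```

```bash
python3 pl.py scene side
```

```text
tcp st -0.2811733749120299 0.00023921649833943343 0.04583584606668481 [-0.2195 -1.0351 -1.7036] 6.1833
scene 202 ((-67.71215057373047, 48.90004348754883), (10.510634422302246, 127.16397857666016), 77.15345001220703)
scene 238 ((-58.68455123901367, 0.5500869750976562), (71.48992156982422, 56.61442947387695), 0.7038586735725403)
scene 168 ((-60.80391311645508, -48.17545700073242), (112.82630920410156, 10.157698631286621), 12.047585487365723)
side 104 ((-47.190513610839844, -45.8210563659668), (83.70802307128906, 11.0189208984375), 10.949786186218262)
side 171 ((-56.50310134887695, -1.1373062133789062), (75.348388671875, 56.26961135864258), 0.4110166132450104)
```

Call:
{"fn": "apply_moves", "kwargs": {
  "rows": [
    {"xyz": [4, 0, 0], "turn": [0, 0, 0], "grip": 0},
    {"xyz": [8, 0, 0], "turn": [0, 0, 0], "grip": 0},
    {"xyz": [12, 0, 0], "turn": [0, 0, 0], "grip": 0},
    {"xyz": [16, 0, 0], "turn": [0, 0, 0], "grip": 0},
    {"xyz": [20, 0, 0], "turn": [0, 0, 0], "grip": 0},
    {"xyz": [24, 0, 0], "turn": [0, 0, 0], "grip": 0},
    {"xyz": [28, 0, 0], "turn": [0, 0, 0], "grip": 0},
    {"xyz": [32, 0, 0], "turn": [0, 0, 0], "grip": 0},
    {"xyz": [36, 0, 0], "turn": [0, 0, 0], "grip": 0},
    {"xyz": [40, 0, 0], "turn": [0, 0, 0], "grip": 0},
    {"xyz": [44, 0, 0], "turn": [0, 0, 0], "grip": 0},
    {"xyz": [48, 0, 0], "turn": [0, 0, 0], "grip": 0}
  ]
}}

```text
clock: 7.28
tcp_pos: [0.5649, -0.1239, 0.0458]
orientation: [0.0, 0.655, 0.756, 0.0]
wrist_force: [-0.3, -0.9, -0.3]
finger_gap: 0.0229
grip_force: 78.6
```

```bash
python3 pl.py scene; python3 chk.py "[.555,-.05]"
```

```text
tcp st -0.2332012913442324 0.00031772319718271754 0.0458375856855818 [-0.3368 -0.8536 -0.2547] 7.2833
scene 318 ((-67.09526062011719, 16.30758285522461), (74.73699188232422, 137.4962921142578), 77.7895278930664)
scene 171 ((-62.441322326660156, -48.79220962524414), (116.54601287841797, 9.3232421875), 11.90635871887207)
[ 0.5647 -0.123   0.0458] [-0.1431  0.9897  0.0008] [-0.0002  0.0007 -1.    ] 7.3333 [-0.3799  0.0368 -1.4763] 0.02319104911192599
scene 868 nose at 0.1869994395816073
   a 0.062016038440477 y 0.00013415959838322753 topz 0.02497314177105925
   a 0.10024485461542074 y -0.00044310444829354263 topz 0.024986272903542495
   a 0.14176209342334126 y -0.001318201464195366 topz 0.024965843912806762
   a 0.183135982200702 y -0.0019344054562546713 topz 0.025026856249176277
side 387 nose at 0.04562204939555323
wrist 19507 nose at 0.11587038709400516
   a 0.06057051788646142 y -0.0014093512925965942 topz 0.024734834577251924
   a 0.09881852932873827 y -0.0017252369830776581 topz 0.024784017869879063
```

Call:
{"fn": "apply_moves", "kwargs": {
  "rows": [
    {"xyz": [4, 0, 0], "turn": [0, 0, 0], "grip": 0},
    {"xyz": [8, 0, 0], "turn": [0, 0, 0], "grip": 0},
    {"xyz": [12, 0, 0], "turn": [0, 0, 0], "grip": 0},
    {"xyz": [16, 0, 0], "turn": [0, 0, 0], "grip": 0},
    {"xyz": [20, 0, 0], "turn": [0, 0, 0], "grip": 0},
    {"xyz": [24, 0, 0], "turn": [0, 0, 0], "grip": 0},
    {"xyz": [28, 0, 0], "turn": [0, 0, 0], "grip": 0},
    {"xyz": [32, 0, 0], "turn": [0, 0, 0], "grip": 0},
    {"xyz": [36, 0, 0], "turn": [0, 0, 0], "grip": 0},
    {"xyz": [40, 0, 0], "turn": [0, 0, 0], "grip": 0},
    {"xyz": [44, 0, 0], "turn": [0, 0, 0], "grip": 0},
    {"xyz": [48, 0, 0], "turn": [0, 0, 0], "grip": 0}
  ]
}}

```text
clock: 8.48
tcp_pos: [0.5581, -0.0763, 0.0458]
orientation: [0.0, 0.655, 0.756, 0.0]
wrist_force: [0.5, -0.9, -0.9]
finger_gap: 0.0233
grip_force: 78.6
```

Call:
{"fn": "apply_moves", "kwargs": {
  "rows": [
    {"xyz": [3, 0, 0], "turn": [0, 0, 0], "grip": 0},
    {"xyz": [6, 0, 0], "turn": [0, 0, 0], "grip": 0},
    {"xyz": [9, 0, 0], "turn": [0, 0, 0], "grip": 0},
    {"xyz": [12, 0, 0], "turn": [0, 0, 0], "grip": 0},
    {"xyz": [15, 0, 0], "turn": [0, 0, 0], "grip": 0},
    {"xyz": [18, 0, 0], "turn": [0, 0, 0], "grip": 0},
    {"xyz": [20, 0, 0], "turn": [0, 0, 0], "grip": 0},
    {"xyz": [22, 0, 0], "turn": [0, 0, 0], "grip": 0},
    {"xyz": [24, 0, 0], "turn": [0, 0, 0], "grip": 0},
    {"xyz": [26, 0, 0], "turn": [0, 0, 0], "grip": 0}
  ]
}}

```text
clock: 9.32
tcp_pos: [0.5544, -0.0508, 0.0458]
orientation: [0.0, 0.655, 0.756, 0.0]
wrist_force: [0.4, -0.6, -1.8]
finger_gap: 0.0228
grip_force: 78.6
```

```bash
python3 pl.py scene; python3 - <<'E'
from h import *
a=load('scene')['color'][100:250,300:500];b=grab('side')['color'][90:240,170:370]
cv2.imwrite('pics/m2.png',np.hstack([cv2.resize(a,None,fx=2,fy=2,interpolation=2),cv2.resize(b,None,fx=2,fy=2,interpolation=2)]))
E
```

```text
tcp st -0.1594178337414086 0.00031320866205421303 0.045825179754199356 [ 0.4081 -0.5674 -1.7632] 9.3167
scene 148 ((-47.69068145751953, 44.84813690185547), (10.957880020141602, 86.28236389160156), 77.88050079345703)
scene 172 ((-65.22142028808594, -49.299285888671875), (121.34609985351562, 9.725717544555664), 11.924125671386719)
```

View pics/m2.png

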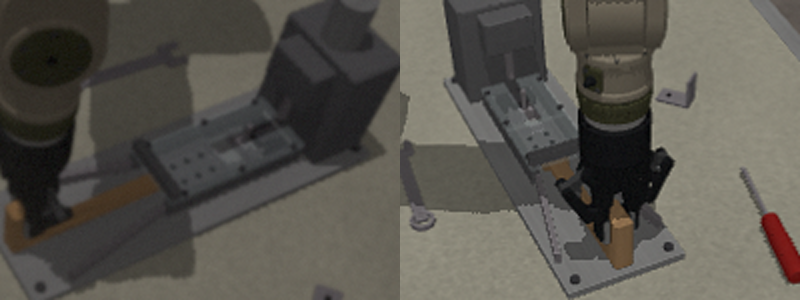

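The plate is visible through the clear roof, at (190,165) in the left half, moving toward the slide with its pin at (245,140). Creep forward while watching the force.

Call:
{"fn": "apply_moves", "kwargs": {
  "rows": [
    {"xyz": [1.5, 0, 0], "turn": [0, 0, 0], "grip": 0},
    {"xyz": [3, 0, 0], "turn": [0, 0, 0], "grip": 0},
    {"xyz": [4.5, 0, 0], "turn": [0, 0, 0], "grip": 0},
    {"xyz": [6, 0, 0], "turn": [0, 0, 0], "grip": 0},
    {"xyz": [7.5, 0, 0], "turn": [0, 0, 0], "grip": 0},
    {"xyz": [9, 0, 0], "turn": [0, 0, 0], "grip": 0},
    {"xyz": [10.5, 0, 0], "turn": [0, 0, 0], "grip": 0},
    {"xyz": [12, 0, 0], "turn": [0, 0, 0], "grip": 0},
    {"xyz": [13.5, 0, 0], "turn": [0, 0, 0], "grip": 0},
    {"xyz": [15, 0, 0], "turn": [0, 0, 0], "grip": 0}
  ]
}}

```text
clock: 10.25
tcp_pos: [0.5523, -0.036, 0.0458]
orientation: [0.0, 0.655, 0.756, 0.0]
wrist_force: [0.2, -1.6, -1.4]
finger_gap: 0.023
grip_force: 78.6
```

Call:
{"fn": "apply_moves", "kwargs": {
  "rows": [
    {"xyz": [1, 0, 0], "turn": [0, 0, 0], "grip": 0},
    {"xyz": [2, 0, 0], "turn": [0, 0, 0], "grip": 0},
    {"xyz": [3, 0, 0], "turn": [0, 0, 0], "grip": 0}
  ]
}}

```text
clock: 10.5
tcp_pos: [0.5519, -0.0331, 0.0458]
orientation: [0.0, 0.655, 0.756, 0.0]
wrist_force: [0.8, -1.3, -1.6]
finger_gap: 0.0229
grip_force: 78.6
```

Call:
{"fn": "apply_moves", "kwargs": {
  "rows": [
    {"xyz": [1, 0, 0], "turn": [0, 0, 0], "grip": 0},
    {"xyz": [2, 0, 0], "turn": [0, 0, 0], "grip": 0},
    {"xyz": [3, 0, 0], "turn": [0, 0, 0], "grip": 0},
    {"xyz": [4, 0, 0], "turn": [0, 0, 0], "grip": 0},
    {"xyz": [5, 0, 0], "turn": [0, 0, 0], "grip": 0},
    {"xyz": [6, 0, 0], "turn": [0, 0, 0], "grip": 0}
  ]
}}

```text
clock: 11.0
tcp_pos: [0.551, -0.0271, 0.0458]
orientation: [0.0, 0.655, 0.756, 0.0]
wrist_force: [0.2, -0.7, -1.4]
finger_gap: 0.0231
grip_force: 78.6
```

Call:
{"fn": "apply_moves", "kwargs": {
  "rows": [
    {"xyz": [1, 0, 0], "turn": [0, 0, 0], "grip": 0},
    {"xyz": [2, 0, 0], "turn": [0, 0, 0], "grip": 0},
    {"xyz": [3, 0, 0], "turn": [0, 0, 0], "grip": 0},
    {"xyz": [4, 0, 0], "turn": [0, 0, 0], "grip": 0},
    {"xyz": [5, 0, 0], "turn": [0, 0, 0], "grip": 0},
    {"xyz": [6, 0, 0], "turn": [0, 0, 0], "grip": 0}
  ]
}}

```text
clock: 11.5
tcp_pos: [0.5505, -0.0222, 0.0461]
orientation: [0.001, 0.655, 0.756, -0.001]
wrist_force: [-0.6, -7.5, 0.7]
finger_gap: 0.0229
grip_force: 79.0
```

Call:
{"fn": "apply_moves", "kwargs": {
  "rows": [
    {"xyz": [1, 0, 0], "turn": [0, 0, 0], "grip": 0},
    {"xyz": [2, 0, 0], "turn": [0, 0, 0], "grip": 0},
    {"xyz": [3, 0, 0], "turn": [0, 0, 0], "grip": 0},
    {"xyz": [4, 0, 0], "turn": [0, 0, 0], "grip": 0},
    {"xyz": [5, 0, 0], "turn": [0, 0, 0], "grip": 0},
    {"xyz": [6, 0, 0], "turn": [0, 0, 0], "grip": 0}
  ]
}}

```text
clock: 12.0
tcp_pos: [0.5499, -0.0172, 0.0464]
orientation: [0.002, 0.655, 0.756, -0.001]
wrist_force: [0.1, -8.7, 1.0]
finger_gap: 0.0228
grip_force: 79.0
```

Call:
{"fn": "apply_moves", "kwargs": {
  "rows": [
    {"xyz": [0.7, 0, 0], "turn": [0, 0, 0], "grip": 0},
    {"xyz": [1.4, 0, 0], "turn": [0, 0, 0], "grip": 0},
    {"xyz": [2, 0, 0], "turn": [0, 0, 0], "grip": 0}
  ]
}}

```text
clock: 12.25
tcp_pos: [0.5496, -0.0151, 0.0464]
orientation: [0.002, 0.655, 0.756, -0.001]
wrist_force: [0.1, -7.8, -0.1]
finger_gap: 0.0232
grip_force: 79.0
```

Call:
{"fn": "apply_moves", "kwargs": {
  "rows": [
    {"xyz": [0.5, 0, 0], "turn": [0, 0, 0], "grip": 0},
    {"xyz": [1, 0, 0], "turn": [0, 0, 0], "grip": 0},
    {"xyz": [1.5, 0, 0], "turn": [0, 0, 0], "grip": 0},
    {"xyz": [2, 0, 0], "turn": [0, 0, 0], "grip": 0}
  ]
}}

```text
clock: 12.58
tcp_pos: [0.5493, -0.0132, 0.0464]
orientation: [0.002, 0.655, 0.756, -0.001]
wrist_force: [-0.3, -7.9, 0.9]
finger_gap: 0.0229
grip_force: 79.0
```

Call:
{"fn": "apply_moves", "kwargs": {
  "rows": [
    {"xyz": [0.5, 0, 0], "turn": [0, 0, 0], "grip": 0},
    {"xyz": [1, 0, 0], "turn": [0, 0, 0], "grip": 0}
  ]
}}

```text
clock: 12.75
tcp_pos: [0.5492, -0.0122, 0.0464]
orientation: [0.002, 0.655, 0.756, -0.001]
wrist_force: [-0.1, -8.8, 1.1]
finger_gap: 0.0233
grip_force: 79.0
```

Call:
{"fn": "apply_moves", "kwargs": {
  "rows": [
    {"xyz": [0.5, 0, 0], "turn": [0, 0, 0], "grip": 0},
    {"xyz": [1, 0, 0], "turn": [0, 0, 0], "grip": 0}
  ]
}}

```text
clock: 12.92
tcp_pos: [0.549, -0.0112, 0.0464]
orientation: [0.002, 0.655, 0.756, -0.001]
wrist_force: [-0.7, -8.6, 1.0]
finger_gap: 0.0231
grip_force: 79.0
```

Call:
{"fn": "apply_moves", "kwargs": {
  "rows": [
    {"xyz": [0.5, 0, 0], "turn": [0, 0, 0], "grip": 0},
    {"xyz": [1, 0, 0], "turn": [0, 0, 0], "grip": 0}
  ]
}}

```text
clock: 13.08
tcp_pos: [0.5489, -0.0102, 0.0464]
orientation: [0.002, 0.655, 0.756, -0.001]
wrist_force: [0.2, -7.2, 0.7]
finger_gap: 0.023
grip_force: 79.0
```

Call:
{"fn": "apply_moves", "kwargs": {
  "rows": [
    {"xyz": [0.5, 0, 0], "turn": [0, 0, 0], "grip": 0},
    {"xyz": [1, 0, 0], "turn": [0, 0, 0], "grip": 0}
  ]
}}

```text
clock: 13.25
tcp_pos: [0.5487, -0.0092, 0.0464]
orientation: [0.002, 0.655, 0.756, -0.001]
wrist_force: [-0.5, -7.8, 0.9]
finger_gap: 0.0232
grip_force: 79.0
```

Call:
{"fn": "apply_moves", "kwargs": {
  "rows": [
    {"xyz": [0.5, 0, 0], "turn": [0, 0, 0], "grip": 0},
    {"xyz": [1, 0, 0], "turn": [0, 0, 0], "grip": 0}
  ]
}}

```text
clock: 13.42
tcp_pos: [0.5485, -0.0082, 0.0463]
orientation: [0.002, 0.655, 0.756, -0.001]
wrist_force: [-0.5, -8.2, 1.3]
finger_gap: 0.023
grip_force: 79.0
```

Call:
{"fn": "apply_moves", "kwargs": {
  "rows": [
    {"xyz": [0.5, 0, 0], "turn": [0, 0, 0], "grip": 0},
    {"xyz": [1, 0, 0], "turn": [0, 0, 0], "grip": 0}
  ]
}}

```text
clock: 13.58
tcp_pos: [0.5485, -0.0073, 0.0464]
orientation: [0.002, 0.655, 0.756, -0.001]
wrist_force: [0.4, -9.7, 1.4]
finger_gap: 0.0232
grip_force: 79.0
```

Call:
{"fn": "apply_moves", "kwargs": {
  "rows": [
    {"xyz": [0.5, 0, 0], "turn": [0, 0, 0], "grip": 0},
    {"xyz": [1, 0, 0], "turn": [0, 0, 0], "grip": 0}
  ]
}}

```text
clock: 13.75
tcp_pos: [0.5486, -0.0072, 0.0466]
orientation: [0.002, 0.655, 0.755, -0.002]
wrist_force: [-0.6, -12.5, 1.9]
finger_gap: 0.0234
grip_force: 79.3
```

```bash
python3 pl.py scene
```

```text
tcp st -0.1153937154200214 -0.0001297770094952733 0.04662671995348966 [ -0.5536 -12.4825   1.8617] 13.75
scene 174 ((-61.9658088684082, -48.91626739501953), (116.9632339477539, 9.89537525177002), 11.6784029006958)
```

Call:
{"fn": "apply_moves", "kwargs": {
  "rows": [
    {"xyz": [0.5, 0, 0], "turn": [0, 0, 0], "grip": 0},
    {"xyz": [1, 0, 0], "turn": [0, 0, 0], "grip": 0},
    {"xyz": [1, 0, 0], "turn": [0, 0, 0], "grip": 0},
    {"xyz": [1, 0, 0], "turn": [0, 0, 0], "grip": 0}
  ]
}}

```text
clock: 14.13
tcp_pos: [0.5487, -0.0071, 0.0469]
orientation: [0.003, 0.655, 0.755, -0.002]
wrist_force: [-1.1, -13.5, 2.7]
finger_gap: 0.0231
grip_force: 79.5
```

```bash
python3 pl.py scene; python3 - <<'E'
from h import *
a=load('scene')['color'][110:220,350:500]
cv2.imwrite('pics/m3.png',cv2.resize(a,None,fx=5,fy=5,interpolation=2))
E
```

```text
tcp st -0.11529224791892813 -0.00022065882172480245 0.04689595062428374 [ -1.098  -13.5075   2.7292] 14.1333
scene 172 ((-65.3609619140625, -49.87751770019531), (121.66914367675781, 9.760910987854004), 13.15279483795166)
```

View pics/m3.png

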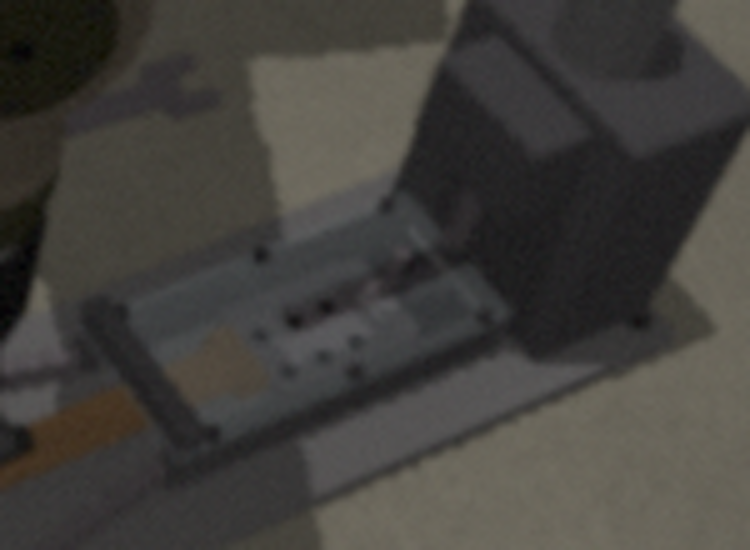

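The plate is home under the roof, with its holes at (320,340) and the nose behind it at (235,365). Motion has stalled and the force is rising. One more firm press confirms the end.

Call:
{"fn": "apply_moves", "kwargs": {
  "rows": [
    {"xyz": [0.5, 0, 0], "turn": [0, 0, 0], "grip": 0},
    {"xyz": [1, 0, 0], "turn": [0, 0, 0], "grip": 0},
    {"xyz": [1.5, 0, 0], "turn": [0, 0, 0], "grip": 0},
    {"xyz": [1.5, 0, 0], "turn": [0, 0, 0], "grip": 0}
  ]
}}

```text
clock: 14.52
tcp_pos: [0.5489, -0.007, 0.0473]
orientation: [0.004, 0.656, 0.755, -0.003]
wrist_force: [-1.3, -18.1, 5.1]
finger_gap: 0.0232
grip_force: 79.9
```

```bash
python3 chk.py "[.54,.05]"
```

```text
[ 0.5489 -0.007   0.0473] [-0.1403  0.9901 -0.0103] [ 0.0026 -0.0101 -0.9999] 14.5167 [ -1.3006 -18.1235   5.0963] 0.023158708965647486
scene 539 nose at 0.12017001095692566
   a 0.0645193197345929 y -0.000292655178381296 topz 0.02602258431780846
   a 0.09981998768476334 y -0.0008146584457274612 topz 0.025763033224316
side 360 nose at 0.0564652210929638
wrist 19499 nose at 0.11642138755143472
   a 0.060714857617105544 y -0.0018760200500466525 topz 0.02579711558358569
   a 0.09912479072033399 y -0.002460961615465885 topz 0.025484771192565356
```

The arm stalls at 18 N, so this is the firm end. Draw the stick straight out.

Call:
{"fn": "apply_moves", "kwargs": {
  "rows": [
    {"xyz": [-2, 0, 0], "turn": [0, 0, 0], "grip": 0},
    {"xyz": [-4, 0, 0], "turn": [0, 0, 0], "grip": 0},
    {"xyz": [-7, 0, 0], "turn": [0, 0, 0], "grip": 0},
    {"xyz": [-12, 0, 0], "turn": [0, 0, 0], "grip": 0},
    {"xyz": [-20, 0, 0], "turn": [0, 0, 0], "grip": 0},
    {"xyz": [-32, 0, 0], "turn": [0, 0, 0], "grip": 0},
    {"xyz": [-46, 0, 0], "turn": [0, 0, 0], "grip": 0},
    {"xyz": [-62, 0, 0], "turn": [0, 0, 0], "grip": 0},
    {"xyz": [-78, 0, 0], "turn": [0, 0, 0], "grip": 0},
    {"xyz": [-94, 0, 0], "turn": [0, 0, 0], "grip": 0},
    {"xyz": [-110, 0, 0], "turn": [0, 0, 0], "grip": 0},
    {"xyz": [-120, 0, 0], "turn": [0, 0, 0], "grip": 0}
  ]
}}

```text
clock: 15.67
tcp_pos: [0.565, -0.1235, 0.0458]
orientation: [0.001, 0.655, 0.755, -0.0]
wrist_force: [-0.1, -0.1, -2.0]
finger_gap: 0.0231
grip_force: 78.5
```

Call:
{"fn": "apply_moves", "kwargs": {
  "rows": [
    {"xyz": [-10, 0, 0], "turn": [0, 0, 0], "grip": 0},
    {"xyz": [-30, 0, -15], "turn": [0, 0, 0], "grip": 0},
    {"xyz": [-55, 0, -25], "turn": [0, 0, 0], "grip": 0},
    {"xyz": [-80, 0, -30], "turn": [0, 0, 0], "grip": 0},
    {"xyz": [-105, 0, -30], "turn": [0, 0, 0], "grip": 0},
    {"xyz": [-130, 0, -30], "turn": [0, 0, 0], "grip": 0},
    {"xyz": [-155, 0, -30], "turn": [0, 0, 0], "grip": 0},
    {"xyz": [-175, 0, -30], "turn": [0, 0, 0], "grip": 0},
    {"xyz": [-190, 0, -30], "turn": [0, 0, 0], "grip": 0},
    {"xyz": [-190, 0, -30], "turn": [0, 0, 0], "grip": 0}
  ]
}}

```text
clock: 16.5
tcp_pos: [0.5918, -0.3127, 0.0755]
orientation: [0.001, 0.656, 0.755, -0.0]
wrist_force: [0.8, 0.3, -1.4]
finger_gap: 0.0234
grip_force: 78.5
```

```bash
python3 chk.py "[.58,-.22]"; python3 pl.py scene
```

```text
[ 0.5918 -0.3127  0.0755] [-0.1394  0.9902 -0.0017] [ 0.001  -0.0015 -1.    ] 16.5 [ 0.7923  0.3047 -1.4092] 0.02337230976644654
scene 1058 nose at 0.18663659137187955
   a 0.05968271383851231 y 7.323629559231621e-05 topz 0.054731119228299596
   a 0.1000993938307554 y 0.0006906568169269354 topz 0.0551826195306967
   a 0.1425541403012963 y -0.001087064610059885 topz 0.05476396176456633
   a 0.18263294153784834 y -0.0012547552639597028 topz 0.05495023599464277
side 447 nose at 0.19060465911916744
   a 0.10637286855434136 y -0.0013093876172385202 topz 0.05463159432300935
   a 0.14257060068317073 y -0.001816957498833178 topz 0.05430053075527452
   a 0.18433999781802624 y -0.0018016711670058461 topz 0.05414732526353405
wrist 19486 nose at 0.12000576575688846
   a 0.060688123618592306 y -0.0015831785760941092 topz 0.0543236852807311
   a 0.10071525454088438 y -0.0021512517610368567 topz 0.054372530251688075
   a 0.12040669860464319 y -0.0022201826634157887 topz 0.05424402149029324
tcp st -0.4196391034469634 0.0007837528526398904 0.07535918764442816 [-0.4302  0.1055 -2.1078] 16.65
scene 201 ((-67.44629669189453, 50.31584167480469), (12.70965576171875, 127.50687408447266), 77.52753448486328)
scene 169 ((-61.385704040527344, -48.468788146972656), (112.97186279296875, 9.25185489654541), 11.862220764160156)
```

Call:
{"fn": "apply_moves", "kwargs": {
  "rows": [
    {"xyz": [0, 0, 15], "turn": [0, 0, 0], "grip": 0},
    {"xyz": [0, 0, 28], "turn": [0, 0, 0], "grip": 0},
    {"xyz": [0, 0, 35], "turn": [0, 0, 0], "grip": 0},
    {"xyz": [0, 0, 38], "turn": [0, 0, 0], "grip": 0},
    {"xyz": [0, 0, 40], "turn": [0, 0, 0], "grip": 0},
    {"xyz": [0, 0, 41], "turn": [0, 0, 0], "grip": 0},
    {"xyz": [0, 0, 42], "turn": [0, 0, 0], "grip": 0},
    {"xyz": [0, 0, 42.5], "turn": [0, 0, 0], "grip": 0},
    {"xyz": [0, 0, 42.5], "turn": [0, 0, 0], "grip": 0}
  ]
}}

```text
clock: 17.45
tcp_pos: [0.5918, -0.309, 0.0338]
orientation: [0.0, 0.655, 0.756, 0.0]
wrist_force: [0.3, 0.4, -0.4]
finger_gap: 0.0228
grip_force: 78.5
```

Call:
{"fn": "apply_moves", "kwargs": {
  "rows": [
    {"xyz": [0, 0, 0.5], "turn": [0, 0, 0], "grip": 0},
    {"xyz": [0, 0, 1], "turn": [0, 0, 0], "grip": 0},
    {"xyz": [0, 0, 1], "turn": [0, 0, 0], "grip": 0.35},
    {"xyz": [0, 0, 1], "turn": [0, 0, 0], "grip": 0.6},
    {"xyz": [0, 0, 1], "turn": [0, 0, 0], "grip": 1},
    {"xyz": [0, 0, 1], "turn": [0, 0, 0], "grip": 1},
    {"xyz": [0, 0, 1], "turn": [0, 0, 0], "grip": 1},
    {"xyz": [0, 0, -10], "turn": [0, 0, 0], "grip": 1},
    {"xyz": [0, 0, -40], "turn": [0, 0, 0], "grip": 1},
    {"xyz": [0, 0, -80], "turn": [0, 0, 0], "grip": 1},
    {"xyz": [0, 0, -120], "turn": [0, 0, 0], "grip": 1},
    {"xyz": [0, 0, -150], "turn": [0, 0, 0], "grip": 1}
  ]
}}

```text
clock: 18.45
tcp_pos: [0.5921, -0.3092, 0.1878]
orientation: [0.002, 0.655, 0.756, 0.0]
wrist_force: [0.2, -0.8, -0.2]
finger_gap: 0.0859
grip_force: 0.0
```

```bash
python3 chk.py "[.58,-.22]"; python3 - <<'E'
from h import *
a=load('scene')['color'][90:280,150:500]
cv2.imwrite('pics/m4.png',cv2.resize(a,None,fx=2.2,fy=2.2,interpolation=2))
E
```

```text
[ 0.5921 -0.3092  0.1878] [-0.1425  0.9898 -0.0024] [ 0.003 -0.002 -1.   ] 18.45 [ 0.2103 -0.8236 -0.1807] 0.08585460908329366
scene 1296 nose at 0.18740128402230663
   a 0.059985604043982 y -0.0009060661551729887 topz 0.012389716549382035
   a 0.10000069662576316 y -0.0013958360728215258 topz 0.01239496501157833
   a 0.14242761381867988 y -0.0018543057407578358 topz 0.012182113960169105
   a 0.18329757607598426 y -0.002594926503840702 topz 0.012668221737392349
side 1328 nose at 0.1876144396239263
   a 0.06030585270792085 y -0.0020114534722631 topz 0.011420782652079242
   a 0.09994973456837446 y -0.0022221335945548874 topz 0.011562158619346397
   a 0.14247079199301332 y -0.0029478018743979632 topz 0.012072364213591591
   a 0.18342587844499342 y -0.0024605463762663324 topz 0.011550657852425594
wrist 5702 nose at 0.15483215269523634
   a 0.06051583134385354 y -0.0020567547485135463 topz 0.011840056489452633
   a 0.10036903018820316 y -0.0028400939520027368 topz 0.011775466013508096
   a 0.13794767123403853 y -0.003169016761762641 topz 0.0117500511564321
```

View pics/m4.png

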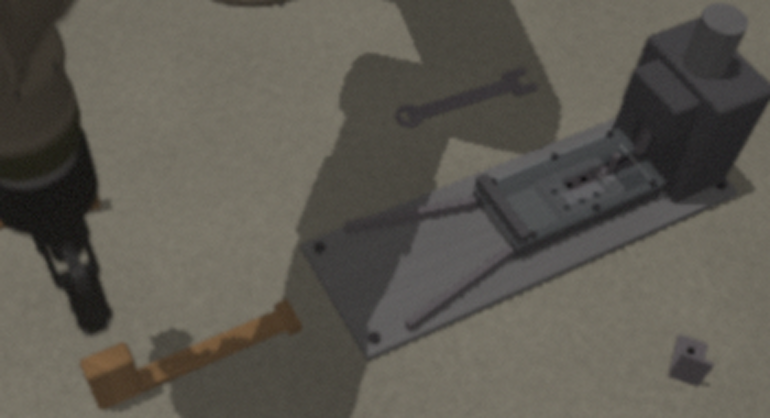

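The plate is home inside the guard at (580,187). The stick lies flat on the bench from (110,375) to (290,318), clear of the press, and the other things are where they were.

```bash
python3 -c "
from workcell import ticket;print(ticket.hand_in())"
```

```text
the job is handed in; nothing more can be done
None
```

The job is handed in, with no verdict returned: the plate is home against the backstop, which stalled at its firm end under 18 N, and the stick lies flat on the bench clear of the press.

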